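# Count to the third gap of the tealight rack and push the tealight in

### The job

Starting at the end of the wooden tealight rack that has the tall post, run a fingertip along the rail over its springy tabs, one for each gap, counting until you have bent the third tab, and go no further along. Then push the loose tealight over the worktop, without lifting or tipping it, into that third gap until it rests against the rail. Leave the stored tealights and everything else where they are, and finish clear.

Things in the scene. Friction and masses are not known exactly. Their poses are not given: they have to be found in the camera images.
- rack: Fixed wooden rack, no floor. Origin on the worktop under the middle of its rail; y along the rail, -x out of the gaps towards the robot. Rail 416 mm long, x -7 to +7 mm, 30 mm high. Seven round-nosed tongues, 4 mm thick, 24 mm high, reach forward to x = -39 mm at y = 0, +-58, +-116, +-174 mm, leaving six gaps 54 mm wide, open at front and top, centred at y = 145, 87, 29, -29, -87, -145 mm.
- rail_top (a point): Middle of the rail's top, 30 mm up. On the rail over the middle of each gap stands a springy metal tab, 12 mm wide along x, 3 mm thick, hinged 33 mm above the worktop, tip at 55 mm. A fingertip moving along the rail 40 to 46 mm above the worktop bends each tab over (under 4 N); it springs back when passed.
- gap_c (a point): Point on the worktop in the gap at y = +29 mm of the rack (x = -26 mm), where the centre of a tealight resting against the rail stands. It is the third gap when the tall post is at the rack's +y end.
- gap_d (a point): The same in the gap at y = -29 mm of the rack: the third gap when the tall post is at the rack's -y end.
- post_tall: Fixed wooden end post, 72 mm high, 20 mm across, waisted below a round knob, at one end of the rail (y = +218 or -218 mm of the rack, varies); gaps are counted from it. Origin at the centre of its foot.
- post_short: Fixed plain end post, 30 mm high, 20 mm across, at the other end of the rail. Origin at the centre of its foot.
- tealight: The loose tealight to be put in: metal cup, 38 mm across, 17 mm high, about 30 g, standing on the open worktop between the rack and the robot. Origin at the centre of its underside, z up.
- stored_a: Tealight of the same size, already stored in the end gap at y = +145 mm of the rack. Origin at the centre of its underside.
- stored_b: Tealight of the same size, already stored in the end gap at y = -145 mm of the rack. Origin at the centre of its underside.
- tab_1 (a joint): Lean of the springy tab over the gap at y = 145 mm of the rack: 0 upright, positive when bent towards the rack's -y, negative towards +y, up to 1.4 rad.
- tab_2 (a joint): Lean of the springy tab over the gap at y = 87 mm of the rack: 0 upright, positive when bent towards the rack's -y, negative towards +y, up to 1.4 rad.
- tab_3 (a joint): Lean of the springy tab over the gap at y = 29 mm of the rack: 0 upright, positive when bent towards the rack's -y, negative towards +y, up to 1.4 rad.
- tab_4 (a joint): Lean of the springy tab over the gap at y = -29 mm of the rack: 0 upright, positive when bent towards the rack's -y, negative towards +y, up to 1.4 rad.
- tab_5 (a joint): Lean of the springy tab over the gap at y = -87 mm of the rack: 0 upright, positive when bent towards the rack's -y, negative towards +y, up to 1.4 rad.
- tab_6 (a joint): Lean of the springy tab over the gap at y = -145 mm of the rack: 0 upright, positive when bent towards the rack's -y, negative towards +y, up to 1.4 rad.
- jigger: Steel double-cone measure, 43 mm across, 73 mm high, to the right of the work; leave alone. Origin at its foot.
- coasters: Stack of round coasters, 96 mm across, 13 mm high, to the left; leave alone. Origin at its underside.
- bowl: Black bowl, 110 mm across, 48 mm high, at the near left; leave alone. Origin at its underside.
- lemon: Lemon, 72 x 55 x 54 mm, at the far left; leave alone. Origin at its underside.
- opener: Bottle opener with black grip, 174 x 41 x 20 mm, lying to the near right; leave alone. Origin at its underside.
- tumbler: Clear tumbler, 78 mm across, 92 mm high, at the far right; leave alone. Origin at its underside.
Mind the look-alikes: they are no part of the job. Leave any red look-alike of the tealight alone.

How it is judged:
On the way, in this order (a step that is already met when the one before it is completed fails the run):
1. a finger bends the first tab counted from the tall post (((y of post_tall in the frame of rack above 0 m and (value of joint tab_1 above 0.3 rad or value of joint tab_1 below -0.3 rad)) or (y of post_tall in the frame of rack below 0 m and (value of joint tab_6 above 0.3 rad or value of joint tab_6 below -0.3 rad))) and contact force between the fingers and rack above 0.05 N).
2. a finger bends the second tab counted from the tall post (((y of post_tall in the frame of rack above 0 m and (value of joint tab_2 above 0.3 rad or value of joint tab_2 below -0.3 rad)) or (y of post_tall in the frame of rack below 0 m and (value of joint tab_5 above 0.3 rad or value of joint tab_5 below -0.3 rad))) and contact force between the fingers and rack above 0.05 N).
3. a finger bends the third tab counted from the tall post (((y of post_tall in the frame of rack above 0 m and (value of joint tab_3 above 0.3 rad or value of joint tab_3 below -0.3 rad)) or (y of post_tall in the frame of rack below 0 m and (value of joint tab_4 above 0.3 rad or value of joint tab_4 below -0.3 rad))) and contact force between the fingers and rack above 0.05 N).
4. the tealight rests in the third gap (((y of post_tall in the frame of rack above 0 m and (y of tealight in the frame of rack between 0.018 and 0.04 m and x of tealight in the frame of rack between -0.031 and -0.021 m)) or (y of post_tall in the frame of rack below 0 m and (y of tealight in the frame of rack between -0.04 and -0.018 m and x of tealight in the frame of rack between -0.031 and -0.021 m)))), for 0.2 s.
At the end, for the whole second after the job is handed in: The tealight stands flat and still on the worktop in the third gap from the tall post, within 5 mm of resting against the rail and within 11 mm of the gap's middle line (((y of post_tall in the frame of rack above 0 m and (y of tealight in the frame of rack between 0.018 and 0.04 m and x of tealight in the frame of rack between -0.031 and -0.021 m)) or (y of post_tall in the frame of rack below 0 m and (y of tealight in the frame of rack between -0.04 and -0.018 m and x of tealight in the frame of rack between -0.031 and -0.021 m))) and angle between tealight's own z axis and vertical below 0.1 rad and height (world z) of tealight below 0.004 m and linear speed of tealight below 0.01 m/s); the robot touches nothing.
It fails at once if the fourth tab from the tall post is bent (more than 0.35 rad): the run went too far ((y of post_tall in the frame of rack above 0 m and (value of joint tab_4 above 0.35 rad or value of joint tab_4 below -0.35 rad)) or (y of post_tall in the frame of rack below 0 m and (value of joint tab_3 above 0.35 rad or value of joint tab_3 below -0.35 rad))).
It fails at once if the tealight is lifted more than 6 mm or tipped more than 0.5 rad (height (world z) of tealight above 0.006 m or angle between tealight's own z axis and vertical above 0.5 rad).
It fails at once if a stored tealight is moved more than 20 mm (distance of any of stored_a, stored_b from where it was at the start of the episode above 0.02 m).
It fails at once if another thing on the worktop is moved more than 30 mm (distance of any of jigger, coasters, bowl, lemon, opener, tumbler from where it was at the start of the episode above 0.03 m).
It also fails if it takes over 64 s, if anything falls off the work surface, if the arm or the gripper's body presses on something with over 40 N, if the wrist force passes 120 N, or if a joint passes its speed limit or range.

### The arm

A 6-joint arm with a two-finger parallel gripper is mounted at the origin on the work surface; the furniture and walls round the work are solid. World frame = base frame: x ahead of the robot, y to its left, z up, the work surface at z = 0. Lengths are in m, angles in rad, forces in N, time in s.
With the tool pointing down it reaches from about 0.375 to 0.9 m from the base axis. Payload 3.1 kg.
Tool frame: the origin (TCP) lies between the finger pads; the fingertips stand 25 mm ahead of it and the grasp point (between the pads) lies 6 mm ahead of it; x points along the fingers, y is the direction in which the jaws open and shut, and the axes are right-handed (so a half turn about x gives the same grasp; the last joint's range is limited). The gripper opens to 85 mm and grips with 20 to 120 N. Pads are 22 mm wide; open, the fingers measure 114 mm over their backs; the gripper's body (76 mm by 85 mm) begins 54 mm behind the grasp point. The pads swing forward as they close: fully open they stand 13 mm farther back than shut.
Start: joints at [1.157, 0.527, 1.433, -0, 1.181, -0.178], TCP at [0.145, 0.608, 0.256] pointing down, gripper open.
Joint ranges: [-3.08, 3.08], [-0.75, 2.2], [0.22, 2.44], [-1.43, 4.57], [0, 2.65], [-2.85, 2.85]. Speed limits (rad/s): [2.79, 2.79, 3.14, 3.14, 3.14, 3.14].

### API

Orientations are given as a unit quaternion [x, y, z, w].
In Python, from station import manip, viewer, workorder gives the robot as it stands.
- The arm moves only by the shell command python3 -m crank 'ROWS' [FORCE]. ROWS is JSON, one flat list of numbers, 5 for each row, row after row: the opening, from 0 (shut) to 1 (fully open), then the shift along the world's x, y, z in mm, then the turn about the world's z in rad. A call has 1 to 10 rows; each row is the pose to reach, as a shift and turn from the pose commanded when the call began; what a row does not reach only later rows make up. A row lasts 1/8 s, in which the tool goes at most 62.5 mm and 10.7 degrees, less where a joint would pass 70% of its speed; a pose out of reach is approached as far as the arm can. A call with a gripper value outside its range is refused whole. The fingers move at their own pace and stop on an object; FORCE is the grip in N (left out, the last holds). Time passes only in rows, so rows that repeat a pose let the fingers close. It gives the time, the measured TCP pose, the force and the opening at its end, in the units of the state.
- manip.sense(): the state, without advancing time (a new reading comes with each control period).
- viewer.snapshot(name): name is "scene" or "top" or "wrist"; returns a dict with "img" (420x560x3 uint8, red, green, blue), "range_z" (420x560 float32, m along the optical axis (not along the pixel's ray), 0 where there is no reading), "fx", "fy", "cx", "cy" (pixels), "k1" (the pictures are not rectified: a ray, as slopes to the right and down, at radius r is drawn at 1 + k1 r^2 times it, then the intrinsics apply), "origin" and "attitude" of the camera in the world. Camera axes: x right, y down, z forward; pixel columns grow to the right and rows downward; lengths in m; the calibration is good to about 2 mm. A picture is of the moment at which its call begins.
- workorder.sign_off(): hands the job in, once; it reports no verdict.
The state is a dict: "t": time; "q": joint angles; "qd": joint speeds; "tau": joint torques, N m; "tcp_pos": TCP position; "tool_rot": TCP orientation; "force": force on the tool from outside, world axes, zero at the start; "ft_torque": the same for the moment, N m; "finger_gap": opening from 0.0 (shut) to 1.0 (fully open).
Only numpy, scipy, OpenCV 4.12 (cv2) and the standard library are available. Lean on these libraries where they do the work, as an engineer would, in place of code of your own. Each camera call takes 0.05 s, during which the arm holds its last target.

## Working session

There is one attempt and no reset: what is moved stays moved. The work goes in short steps, Python scripts to look and compute and a shell command to move; the robot and the scene stay as the last step left them, time stands still between calls to the robot, and variables do not carry over. Pictures are saved under pics/ and viewed, and the job is handed in when it is done.

```bash
mkdir -p pics; cat > h.py <<'E'
from station import manip, viewer, workorder
import numpy as np, cv2, pickle
from scipy.spatial.transform import Rotation as R
def snap(n,f):
    s=viewer.snapshot(n); cv2.imwrite(f'pics/{f}.png',s['img'][:,:,::-1]); pickle.dump(s,open(f'{f}.pkl','wb')); return s
def rot(s):
    a=np.array(s['attitude'],float)
    return a if a.shape==(3,3) else R.from_quat(a).as_matrix()
def ray(s,u,v):
    p=cv2.undistortPoints(np.array([[[u,v]]],float),np.array([[s['fx'],0,s['cx']],[0,s['fy'],s['cy']],[0,0,1]]),np.array([s['k1'],0,0,0,0.]))[0,0]
    return rot(s)@np.array([p[0],p[1],1])
def atz(s,u,v,z):
    d=ray(s,u,v); o=np.array(s['origin']); return o+d*(z-o[2])/d[2]
def dep(s,u,v):
    return np.array(s['origin'])+ray(s,u,v)*s['range_z'][int(round(v)),int(round(u))]
def crop(s,u0,v0,u1,v1,k,f):
    im=s['img'][v0:v1,u0:u1,::-1]; cv2.imwrite(f'pics/{f}.png',cv2.resize(im,None,fx=k,fy=k,interpolation=cv2.INTER_CUBIC))
E
python3 -c "
from h import *
for n in ['scene','top','wrist']:
    s=snap(n,n+'0'); print(n,s['origin'],s['attitude'],s['fx'],s['k1'])
print(manip.sense())"
```

```text
scene [-0.02594443 -0.67633037  0.86718183] [ 0.8669858  -0.32043691  0.12645847 -0.36008897] 401.66628065046996 -0.05144902735553223
top [ 0.40707679 -0.05206399  1.13570248] [ 0.71006471 -0.70280476  0.0259166  -0.03466849] 406.2858054895073 -0.07213042977785407
wrist [0.07875234 0.62354565 0.37307654] [0.77764265 0.61383059 0.08334858 0.1074101 ] 359.3072047897421 -0.0008598196498941627
{'t': 0.15, 'q': array([ 1.15747576e+00,  5.28280249e-01,  1.43360900e+00, -2.17189437e-05,
        1.18137457e+00, -1.78503986e-01]), 'qd': array([-0.00056757, -0.00320109, -0.00461238, -0.00138577, -0.00041993,
       -0.00159098]), 'tau': array([ 7.16049617e-04, -4.42743266e+01, -1.78276724e+01, -2.25559470e-04,
        5.64492977e-03,  7.94696064e-06]), 'tcp_pos': array([0.14518991, 0.60738654, 0.25554107]), 'tool_rot': array([ 0.08225943,  0.70240435, -0.0833939 ,  0.70207334]), 'force': array([ 0.11399004, -0.59776512,  0.28085172]), 'ft_torque': array([0.04575135, 0.0115222 , 0.0151107 ]), 'finger_gap': 1.0007910548655496}
```

View pics/top0.png

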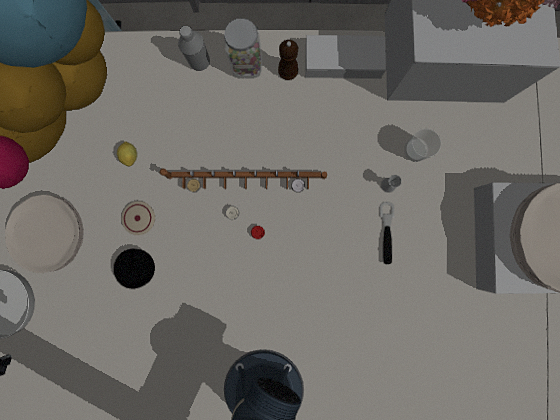

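View pics/scene0.png

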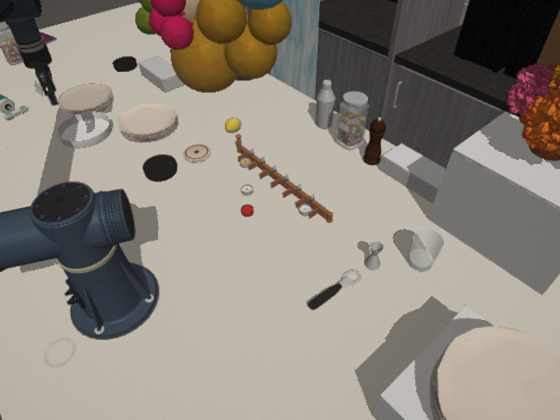

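```bash
python3 -c "
from h import *
s=pickle.load(open('top0.pkl','rb')); crop(s,140,150,340,250,4,'c1')
s=pickle.load(open('scene0.pkl','rb')); crop(s,220,125,345,230,6,'c2')"
```

```text
(no output)
```

View pics/c1.png

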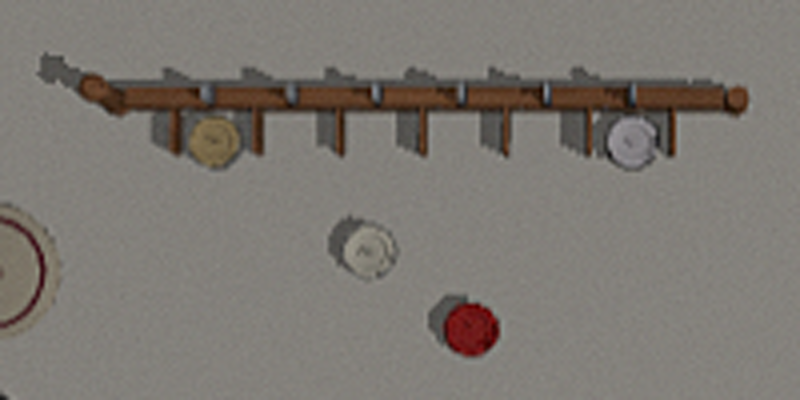

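View pics/c2.png

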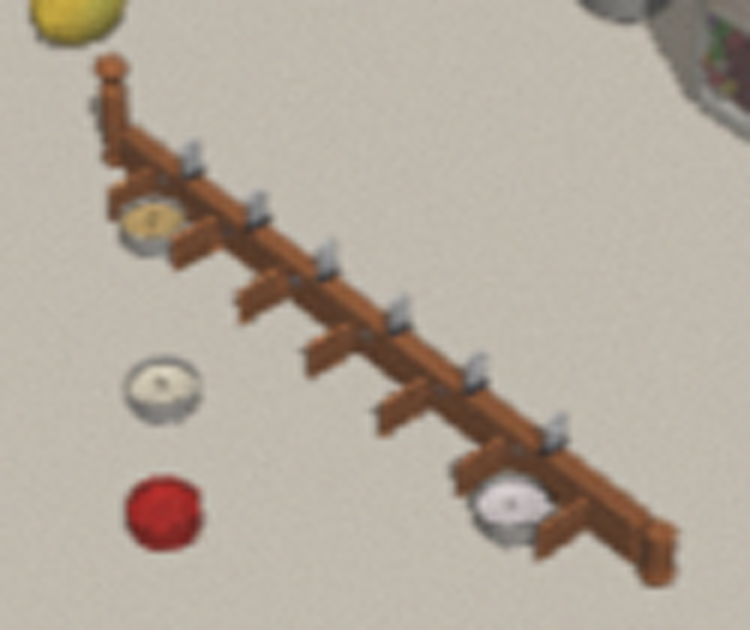

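```bash
python3 -c "
from h import *
np.set_printoptions(precision=4,suppress=True)
s=pickle.load(open('top0.pkl','rb'))
T=lambda x,y,z:(lambda p:p)(atz(s,140+(x-1.5)/4,150+(y-1.5)/4,z))
for x,y in [(207,92),(292,92),(377,92),(461,93),(547,93),(632,94)]: print('tab',T(x,y,.045))
print('spost',T(737,99,.03)); print('rail L',T(207,97,.03),'R',T(690,98,.03))
print('tea',T(369,249,.017),'red',T(471,329,.017),'sa',T(214,140,.017),'sb',T(632,141,.017))
s=pickle.load(open('scene0.pkl','rb'))
T=lambda x,y,z:atz(s,220+(x-2.5)/6,125+(y-2.5)/6,z)
print('scene')
for x,y in [(192,158),(258,208),(328,260),(400,314),(475,372),(555,434)]: print('tab',T(x,y,.045))
print('spost',T(660,532,.03)); print('tea',T(162,382,.017),'red',T(164,505,.017),'sa',T(152,216,.017),'sb',T(513,502,.017),'knob',T(111,66,.066))
"
```

```text
tab [0.59   0.2039 0.045 ]
tab [0.5904 0.1455 0.045 ]
tab [0.5908 0.0873 0.045 ]
tab [0.5906 0.0301 0.045 ]
tab [ 0.5911 -0.0284  0.045 ]
tab [ 0.5909 -0.0861  0.045 ]
spost [ 0.5907 -0.1587  0.03  ]
rail L [0.5891 0.2073 0.03  ] R [ 0.591  -0.1264  0.03  ]
tea [0.4857 0.0941 0.017 ] red [0.4312 0.0226 0.017 ] sa [0.5609 0.2045 0.017 ] sb [ 0.5626 -0.0872  0.017 ]
scene
tab [0.5895 0.2006 0.045 ]
tab [0.5896 0.1421 0.045 ]
tab [0.5901 0.0837 0.045 ]
tab [0.5905 0.0262 0.045 ]
tab [ 0.5899 -0.0317  0.045 ]
tab [ 0.5893 -0.0903  0.045 ]
spost [ 0.592  -0.1611  0.03  ]
tea [0.4834 0.091  0.017 ] red [0.4305 0.0194 0.017 ] sa [0.5615 0.2035 0.017 ] sb [ 0.5615 -0.0915  0.017 ] knob [0.591  0.2759 0.066 ]
```

```bash
python3 -c "
from h import *
s=manip.sense(); m=R.from_quat(s['tool_rot']).as_matrix(); print(m.round(3), np.arctan2(m[1,1],m[0,1]), s['tcp_pos'])"
```

```text
[[-0.001  0.233  0.973]
 [-0.002  0.973 -0.233]
 [-1.    -0.002 -0.   ]] 1.335988232149381 [0.14518991 0.60738654 0.25554107]
```

```bash
python3 -m crank '[0,45,-37,0,0.05, 0,90,-75,0,0.1, 0,135,-112,0,0.15, 0,180,-150,0,0.2, 0,225,-187,0,0.235, 0,270,-225,0,0.235, 0,315,-262,0,0.235, 0,360,-300,0,0.235, 0,405,-337,0,0.235, 0,445,-373,0,0.235]' 30
python3 -m crank '[0,0,0,-40,0, 0,0,0,-90,0, 0,0,0,-90,0]'
python3 -c "
from h import *
s=snap('wrist','w1');s=snap('scene','s1');crop(s,200,60,350,220,4,'s1c')
s=manip.sense(); m=R.from_quat(s['tool_rot']).as_matrix(); print(np.arctan2(m[1,1],m[0,1]), s['tcp_pos'],s['finger_gap'],s['t'])"
```

```text
t: 1.4
tcp_pos: [0.5918, 0.2333, 0.256]
tool_rot: [0.0, 0.707, -0.0, 0.707]
force: [0.8, -0.2, 0.6]
finger_gap: -0.002
t: 1.78
tcp_pos: [0.5871, 0.2338, 0.162]
tool_rot: [-0.001, 0.711, -0.001, 0.703]
force: [-0.1, 0.4, 0.7]
finger_gap: -0.002
1.5711541070628832 [0.59071359 0.23502704 0.16679241] -0.0021099253263803424 1.875
```

View pics/w1.png

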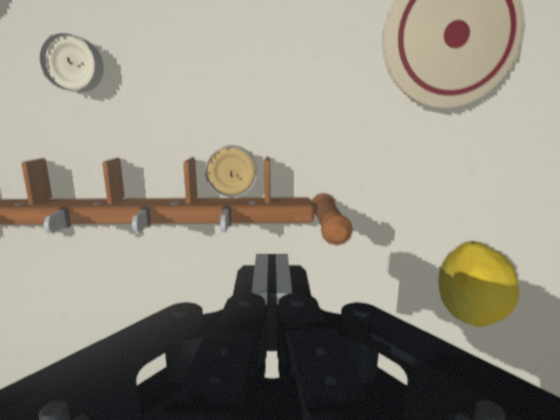

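View pics/s1c.png

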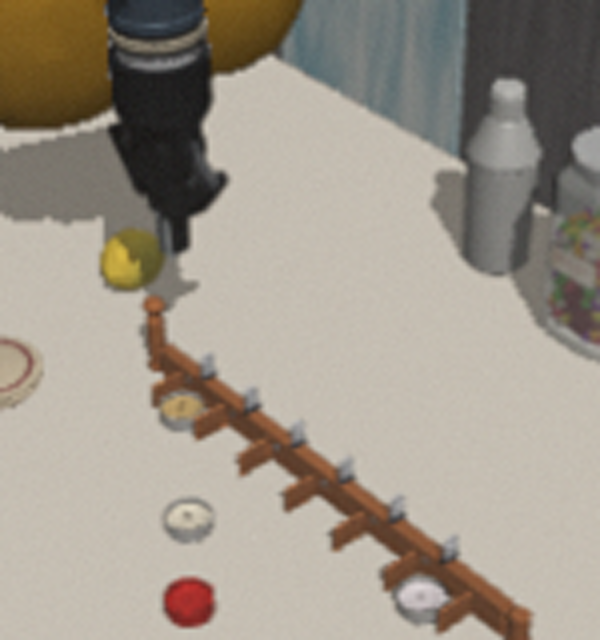

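```bash
python3 -c "
from h import *
np.set_printoptions(precision=4,suppress=True)
s=pickle.load(open('w1.pkl','rb')); crop(s,0,20,340,250,2.3,'w1c')
print(s['origin'])
for n,u,v,z in [('railF',150,200,.03),('railB',150,223,.03),('railF',290,197,.03),('railB',290,222,.03),('sa',232,169,.017),('tea',70,61,.017),('knob',336,229,.065)]: print(n,atz(s,u,v,z),dep(s,u,v))
"
```

```text
[0.52   0.2342 0.2803]
railF [0.5797 0.1466 0.03  ] [0.5835 0.141  0.0139]
railB [0.5969 0.1451 0.03  ] [0.5956 0.1466 0.0342]
railF [0.5775 0.2469 0.03  ] [0.5832 0.2481 0.0052]
railB [0.5961 0.2471 0.03  ] [0.5967 0.2472 0.0279]
sa [0.5593 0.2045 0.017 ] [0.5604 0.2037 0.0095]
tea [0.4851 0.0958 0.017 ] [0.4843 0.0925 0.0107]
knob [0.5901 0.2743 0.065 ] [0.5878 0.273  0.0719]
```

View pics/w1c.png

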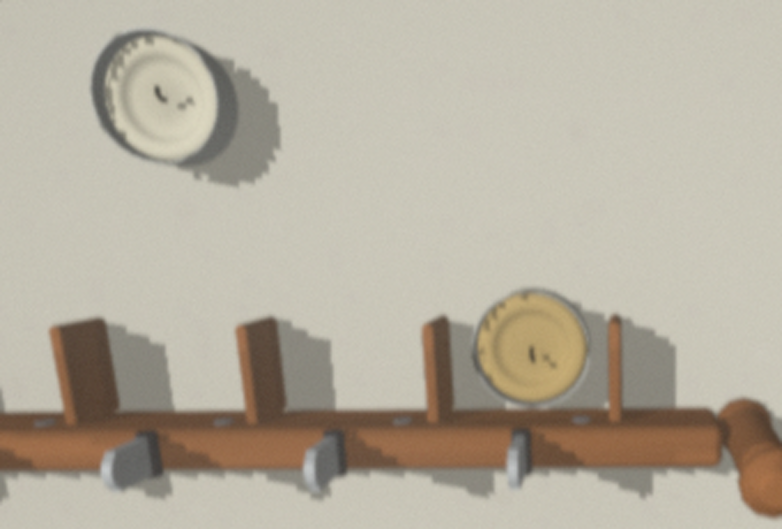

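```bash
python3 -m crank '[0,0,2,-50,0, 0,0,2,-85,0, 0,0,2,-97,0, 0,0,2,-97,0, 0,0,2,-97,0]'
python3 -c "
from h import *
s=snap('wrist','w2');s=snap('scene','s2');crop(s,220,100,345,220,5,'s2c')
s=manip.sense(); print(s['tcp_pos'],s['force'])"
```

```text
t: 2.5
tcp_pos: [0.592, 0.2373, 0.0716]
tool_rot: [0.0, 0.706, 0.0, 0.709]
force: [0.0, -1.1, -0.2]
finger_gap: 0.002
[0.59162081 0.237148   0.07123313] [ 0.53187666 -0.79574421 -0.16278073]
```

View pics/w2.png

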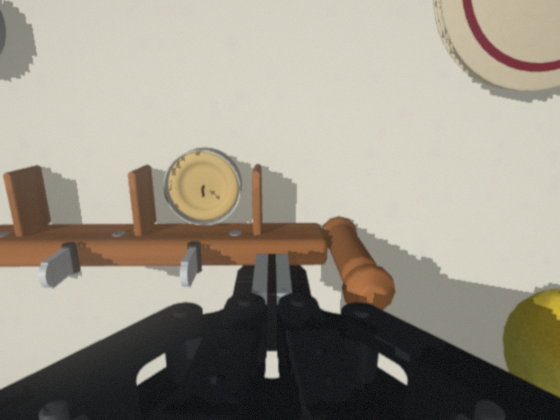

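View pics/s2c.png

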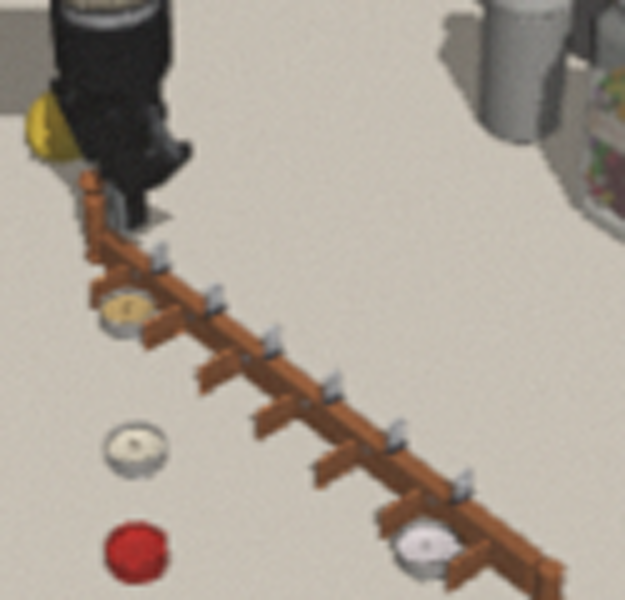

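```bash
python3 -m crank '[0,-1,0,-3,0, 0,-1,-10,-3,0, 0,-1,-20,-3,0, 0,-1,-28,-3,0, 0,-1,-35,-3,0]'
python3 -c "
from h import *
s=snap('wrist','w3');s=snap('scene','s3');crop(s,220,100,345,220,5,'s3c')
s=manip.sense(); print(s['tcp_pos'],s['force'])"
```

```text
t: 3.22
tcp_pos: [0.5895, 0.2014, 0.0663]
tool_rot: [0.001, 0.707, -0.0, 0.707]
force: [0.5, 2.7, 0.4]
finger_gap: 0.001
[0.58948899 0.20115926 0.0664347 ] [-0.126671    0.79007047  2.22763377]
```

View pics/s3c.png

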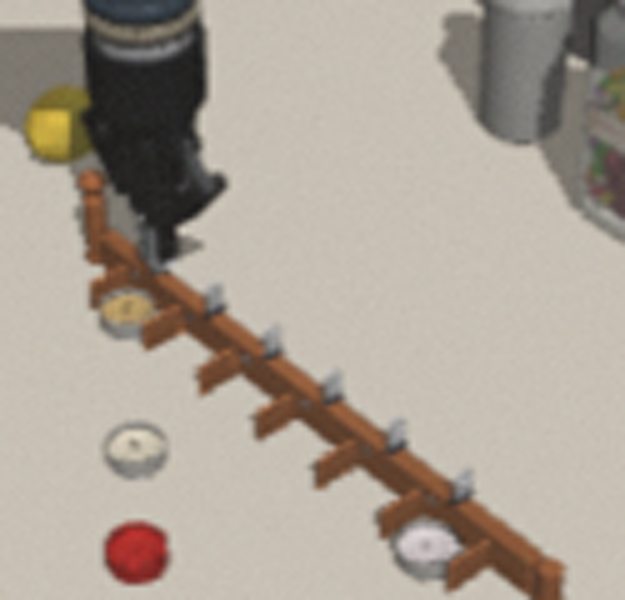

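View pics/w3.png

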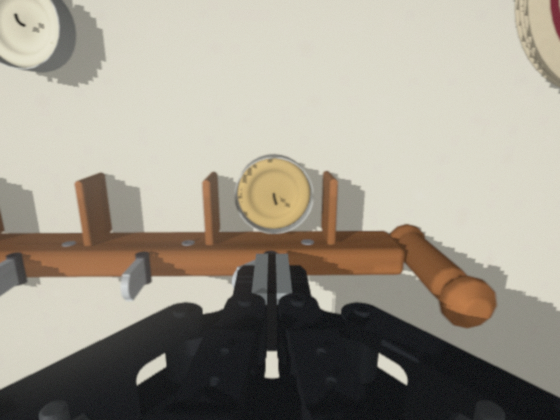

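```bash
python3 -m crank '[0,0,-12,0,0, 0,0,-24,0,0, 0,0,-34,0,0, 0,0,-44,0,0, 0,0,-52,0,0, 0,0,-58,0,0, 0,0,-64,0,0, 0,0,-64,0,0]'
python3 -c "
from h import *
s=snap('wrist','w4');s=snap('scene','s4');crop(s,220,100,345,220,5,'s4c')
s=manip.sense(); print(s['tcp_pos'],s['force'])"
```

```text
t: 4.32
tcp_pos: [0.5895, 0.1375, 0.0665]
tool_rot: [-0.0, 0.707, -0.0, 0.707]
force: [-0.5, 0.5, 1.6]
finger_gap: -0.003
[0.58951935 0.13764247 0.06661002] [-0.11995559  0.80742706  2.51447453]
```

View pics/s4c.png

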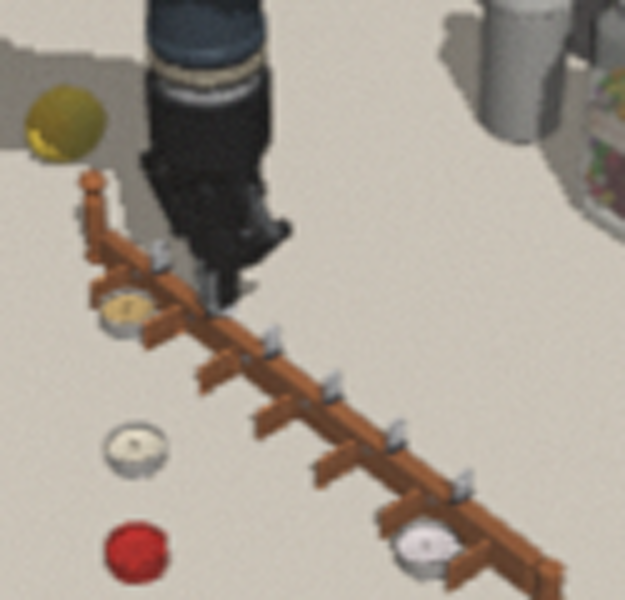

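View pics/w4.png

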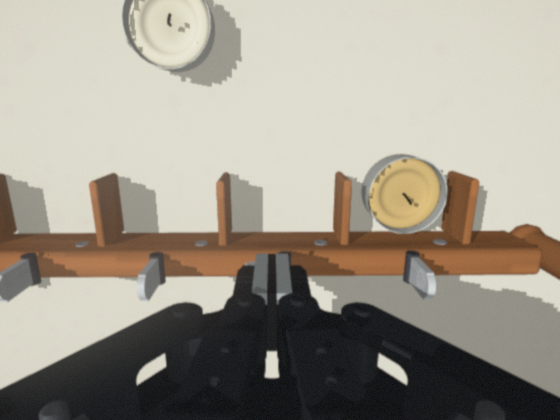

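```bash
python3 -m crank '[0,0,-12,0,0, 0,0,-24,0,0, 0,0,-34,0,0, 0,0,-44,0,0, 0,0,-52,0,0, 0,0,-58,0,0, 0,0,-60,0,0, 0,0,-60,0,0]'
python3 -c "
from h import *
s=snap('wrist','w5');s=snap('scene','s5');crop(s,220,100,345,220,5,'s5c')
s=manip.sense(); print(s['tcp_pos'],s['force'])"
```

```text
t: 5.42
tcp_pos: [0.5895, 0.0777, 0.0665]
tool_rot: [-0.0, 0.707, 0.0, 0.707]
force: [-0.2, -0.1, 1.2]
finger_gap: -0.001
[0.58948665 0.07779248 0.06649986] [-0.24330893 -0.16707381  2.12073335]
```

View pics/s5c.png

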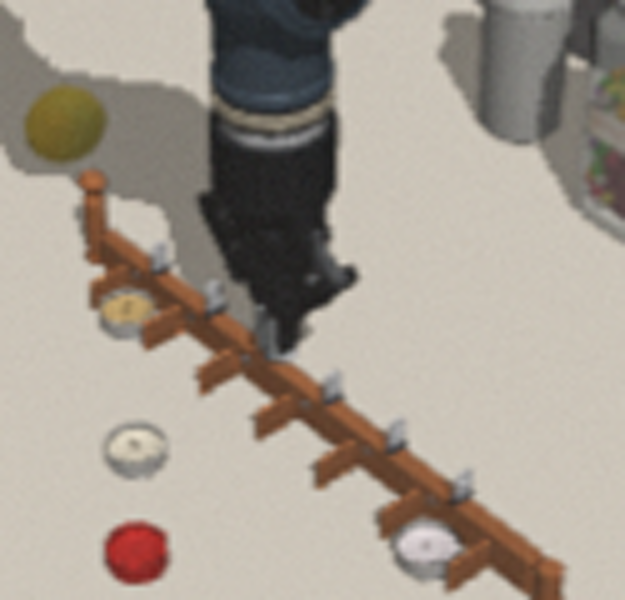

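View pics/w5.png

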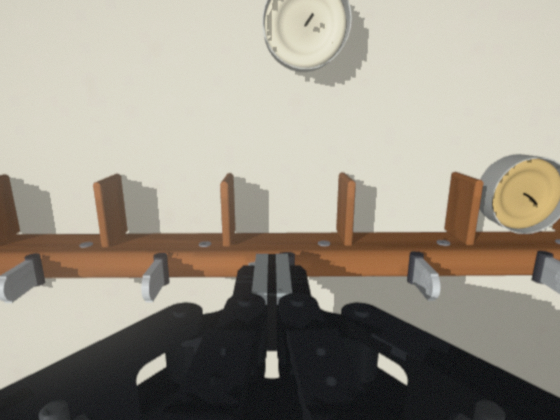

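```bash
python3 -m crank '[0.25,0,0,30,0, 0.25,0,2,60,0, 0.25,-30,10,90,0, 0.25,-90,14,90,0, 0.25,-145,14,90,0, 0.25,-145,14,90,0]'
python3 -c "
from h import *
s=pickle.load(open('w5.pkl','rb'))
for u,v,z in [(228,238,.024),(347,238,.024),(228,177,.024),(345,177,.024),(306,23,.017)]: print(atz(s,u,v,z).round(4))
s=snap('wrist','w6'); s=snap('scene','s6');crop(s,220,100,345,220,5,'s6c')
s=manip.sense(); print(s['tcp_pos'],s['force'],s['finger_gap'])"
```

```text
t: 6.28
tcp_pos: [0.4373, 0.0924, 0.1558]
tool_rot: [-0.001, 0.71, 0.001, 0.704]
force: [1.1, -1.2, 0.8]
finger_gap: 0.254
[0.5797 0.0573 0.024 ]
[0.5796 0.1135 0.024 ]
[0.5505 0.0582 0.024 ]
[0.5504 0.111  0.024 ]
[0.486  0.0923 0.017 ]
[0.44470854 0.09182082 0.15660221] [ 1.86908988 -0.01528032 -0.32459375] 0.2500678894129067
```

View pics/w6.png

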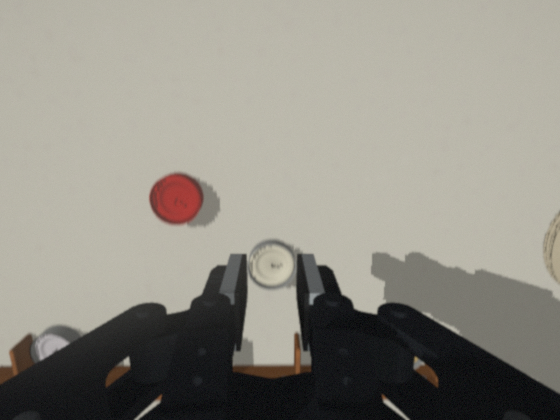

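View pics/s6c.png

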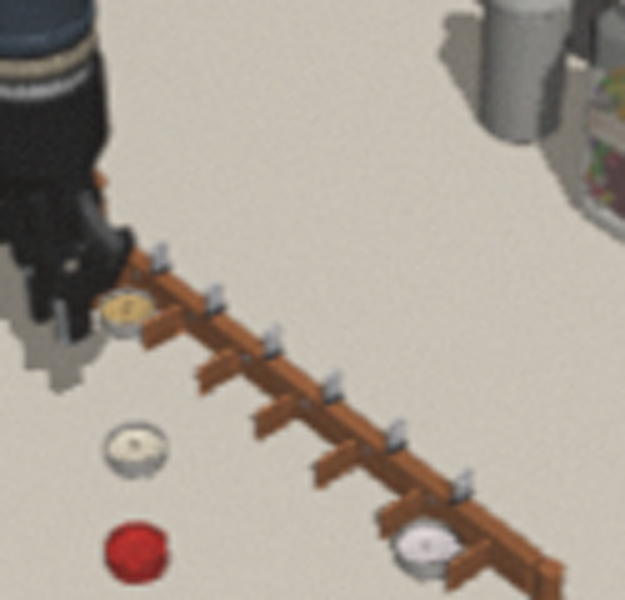

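```bash
python3 -m crank '[0.18,-4,0,-40,0, 0.18,-4,0,-90,0, 0.18,-4,0,-120,0, 0.18,-4,0,-125,0, 0.18,-4,0,-125,0]'
python3 -c "
from h import *
s=snap('wrist','w7'); s=snap('scene','s7');crop(s,220,100,345,220,5,'s7c')
s=manip.sense(); print(s['tcp_pos'],s['force'],s['finger_gap'])"
```

```text
t: 7.0
tcp_pos: [0.4417, 0.0917, 0.0313]
tool_rot: [-0.0, 0.707, 0.0, 0.708]
force: [-1.0, -0.5, 0.0]
finger_gap: 0.182
[0.44168851 0.09177859 0.03221101] [-0.53178184  0.37756637  0.02601487] 0.18252493203123396
```

View pics/w7.png

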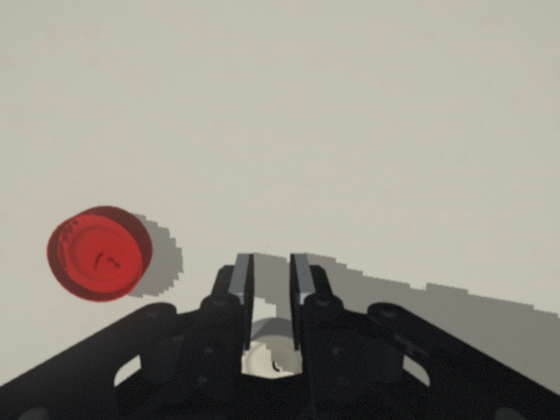

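View pics/s7c.png

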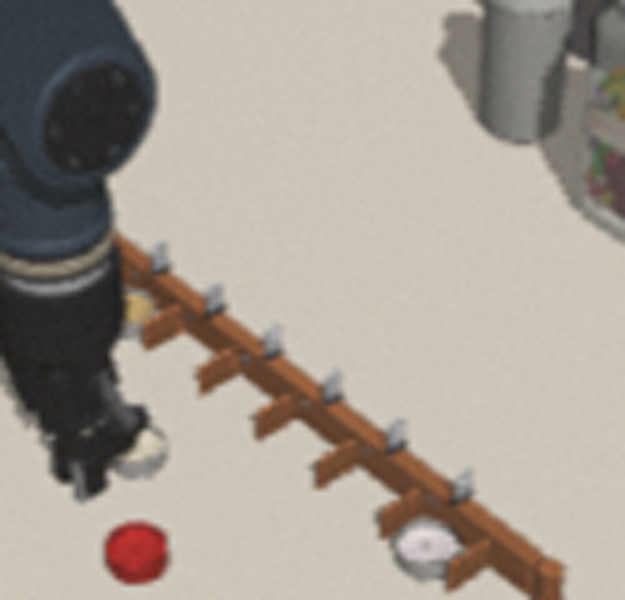

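```bash
python3 -m crank '[0.18,8,0,0,0, 0.18,16,0,0,0, 0.18,24,-1,0,0, 0.18,33,-2,0,0, 0.18,42,-4,0,0, 0.18,51,-6,0,0, 0.18,60,-7,0,0, 0.18,68,-7,0,0, 0.18,74,-7,0,0, 0.18,74,-7,0,0]'
python3 -c "
from h import *
s=snap('top','t8');crop(s,180,150,300,240,6,'t8c'); s=snap('scene','s8');crop(s,220,100,345,220,5,'s8c')
s=manip.sense(); print(s['tcp_pos'],s['force'],s['finger_gap'])"
```

```text
t: 8.35
tcp_pos: [0.515, 0.0848, 0.0313]
tool_rot: [-0.0, 0.707, 0.0, 0.707]
force: [-0.5, 0.4, -0.4]
finger_gap: 0.178
[0.51403668 0.08491073 0.03124825] [ 0.54297176  0.78620295 -0.50371472] 0.17801221118743185
```

View pics/t8c.png

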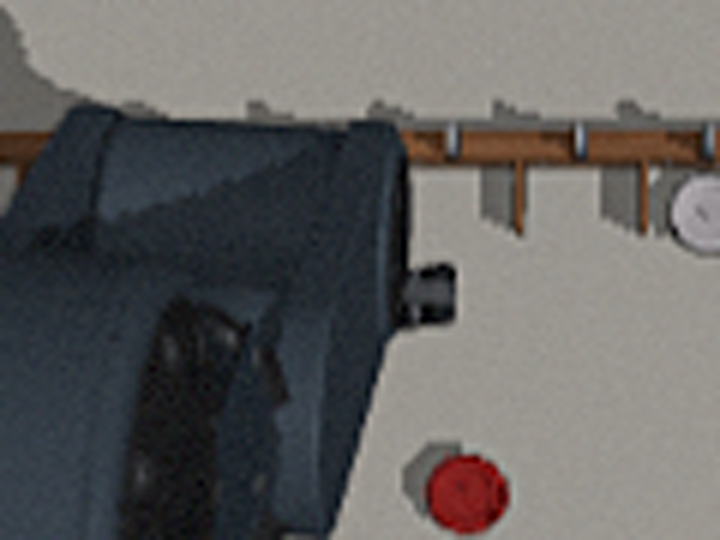

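View pics/s8c.png

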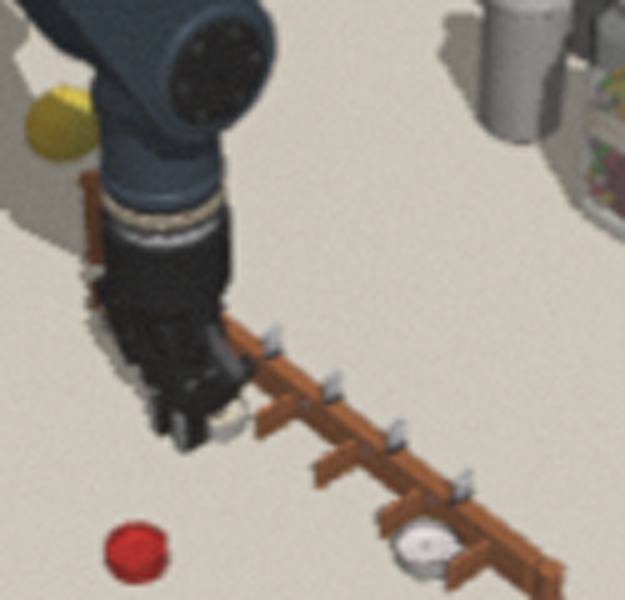

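```bash
python3 -m crank '[0.18,5,0,0,0, 0.18,10,0,0,0, 0.18,14,0,0,0, 0.18,17,0,0,0, 0.18,19,0,0,0, 0.18,19,0,0,0]'
python3 -c "
from h import *
s=snap('wrist','w9'); s=snap('scene','s9');crop(s,220,100,345,220,5,'s9c')
s=manip.sense(); print(s['tcp_pos'],s['force'],s['finger_gap'])"
```

```text
t: 9.2
tcp_pos: [0.5335, 0.0848, 0.0313]
tool_rot: [-0.0, 0.707, 0.0, 0.707]
force: [-0.1, 0.7, -0.7]
finger_gap: 0.184
[0.53321662 0.08485244 0.03127633] [-0.33911883  0.55471039 -0.23706427] 0.18224734250512048
```

View pics/w9.png

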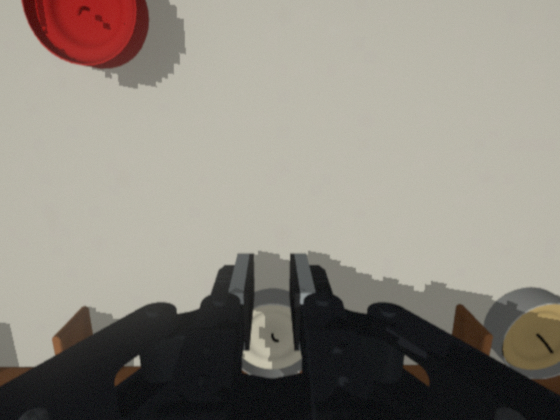

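View pics/s9c.png

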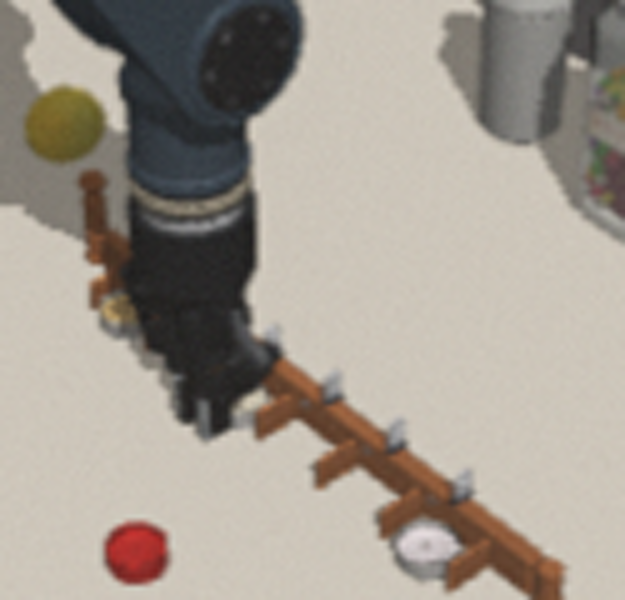

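```bash
python3 -m crank '[0.18,1,0,0,0, 0.18,2,0,0,0, 0.18,2,0,0,0]'
python3 -m crank '[0.18,1,0,0,0, 0.18,2,0,0,0, 0.18,2,0,0,0]'
python3 -c "
from h import *
s=snap('wrist','w10');crop(s,200,220,350,400,4,'w10c')
print(atz(s,272,292,.017))"
```

```text
t: 9.68
tcp_pos: [0.5355, 0.0849, 0.0313]
tool_rot: [-0.0, 0.707, 0.0, 0.707]
force: [0.0, 1.2, 0.1]
finger_gap: 0.184
t: 10.05
tcp_pos: [0.5373, 0.0848, 0.0313]
tool_rot: [-0.0, 0.707, 0.0, 0.707]
force: [0.1, 0.4, -0.4]
finger_gap: 0.178
[0.54046627 0.08517625 0.017     ]
```

View pics/w10c.png

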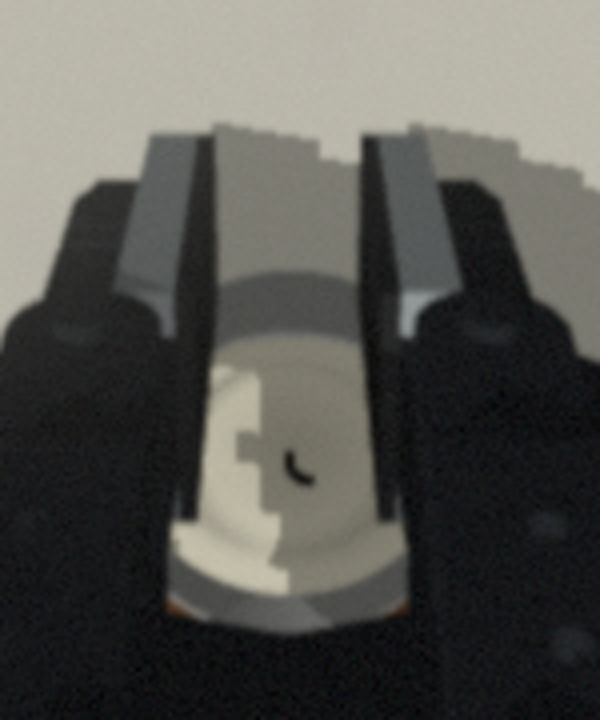

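```bash
python3 -c "
from h import *
s=pickle.load(open('w10.pkl','rb'));print(s['origin'])
for v,z in [(287.5,0),(303.5,.017),(287.5,.017),(368,.017),(377,.017)]: print(v,z,atz(s,272,v,z).round(4))
for v in (290,300,310,320,340,360,366,372): print(v,dep(s,272,v).round(4))"
```

```text
[0.46895847 0.08493907 0.14892873]
287.5 0 [0.5474 0.0852 0.    ]
303.5 0.017 [0.5457 0.0852 0.017 ]
287.5 0.017 [0.5384 0.0852 0.017 ]
368 0.017 [0.5771 0.0852 0.017 ]
377 0.017 [0.5818 0.0852 0.017 ]
290 [0.5461 0.0852 0.0048]
300 [0.5461 0.0852 0.0135]
310 [0.5522 0.0852 0.0112]
320 [0.5584 0.0852 0.0093]
340 [0.5685 0.0852 0.0094]
360 [0.5786 0.0852 0.0099]
366 [0.5812 0.0852 0.0107]
372 [0.5843 0.0852 0.0109]
```

```bash
python3 -m crank '[0.18,1,0,0,0, 0.18,1,0,0,0, 0.18,1,0,0,0]'
python3 -c "
from h import *
s=snap('wrist','w11')
for v in (288,290,300): print(v,dep(s,272,v).round(4))"
```

```text
t: 10.48
tcp_pos: [0.5376, 0.0849, 0.0312]
tool_rot: [-0.0, 0.708, 0.0, 0.706]
force: [-3.3, 0.4, 1.9]
finger_gap: 0.184
288 [0.547  0.0852 0.0016]
290 [0.5465 0.0852 0.0043]
300 [0.5465 0.0852 0.013 ]
```

```bash
python3 -m crank '[0.18,-4,0,0,0, 0.18,-20,0,0,0, 0.18,-40,0,0,0, 0.18,-50,0,30,0, 0.18,-60,0,90,0, 0.18,-90,40,140,0, 0.18,-90,100,140,0, 0.18,-90,160,140,0, 0.18,-90,200,140,0, 0.18,-90,200,140,0]'
python3 -c "
from h import *
np.set_printoptions(precision=4,suppress=True)
s=snap('top','t12');crop(s,140,150,340,250,4,'t12c')
T=lambda x,y,z:atz(s,140+(x-1.5)/4,150+(y-1.5)/4,z)
s2=snap('scene','s12');crop(s2,220,100,345,220,5,'s12c')
print(manip.sense()['tcp_pos'],manip.sense()['force'])"
```

```text
t: 11.78
tcp_pos: [0.4491, 0.2878, 0.1718]
tool_rot: [-0.001, 0.706, 0.002, 0.709]
force: [-0.6, -0.4, -0.0]
finger_gap: 0.179
[0.4484 0.285  0.1713] [-0.7043 -0.1782  0.2869]
```

View pics/t12c.png

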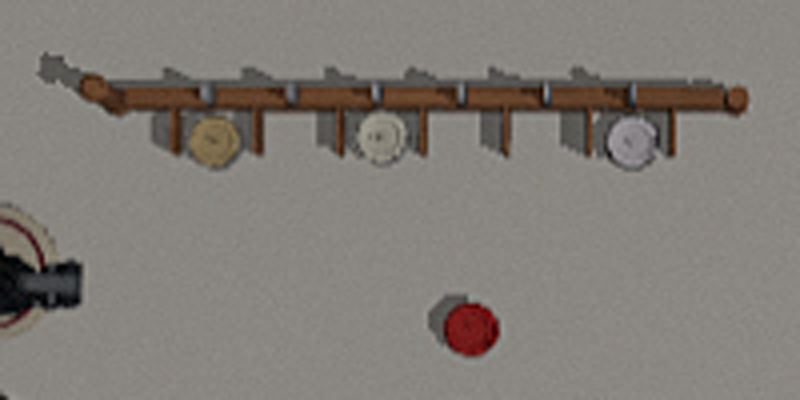

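View pics/s12c.png

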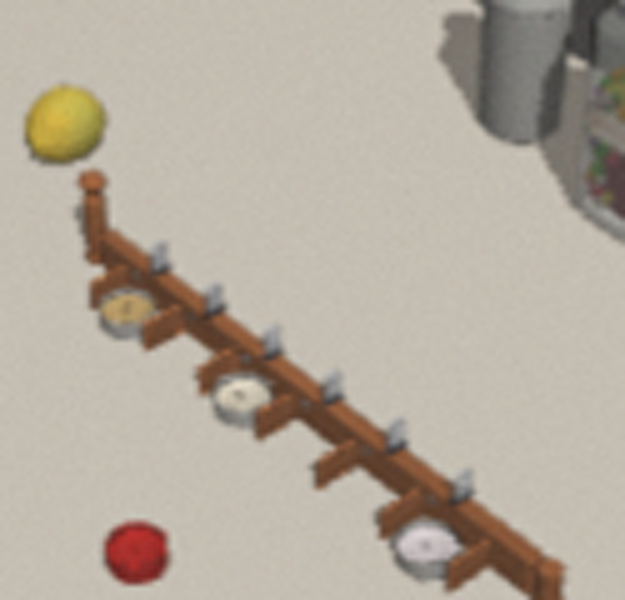

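```bash
python3 -c "
from h import *
s=pickle.load(open('t12.pkl','rb')); print(atz(s,140+380/4,150+136/4,.017))
print(workorder.sign_off())"
```

```text
[0.56354048 0.08705862 0.017     ]
the job is handed in; nothing more can be done
None
```

The job is done and handed in: the loose tealight stands in the third gap from the tall post, against the rail. The hand-in reported no verdict.

**Tabs:** The tall post is at the rack's +y end. I ran the closed fingertips along the rail from there. Each of the first three tabs bent under the fingers in turn, and I lifted off at the third. The fourth tab stayed upright in every picture.

**Push:** I pushed the tealight about 80 mm over the worktop with two slightly open fingers until the force rose to about 3 N against the rail.

**Final position:** The last top picture puts the tealight at x 0.5635, y 0.087 m, against an estimated target of about x 0.564, y 0.086 m. That is within 2 mm.

**Everything else:** The stored tealights, the red look-alike and the lemon look unmoved in the last pictures. I did not re-measure the jigger, bowl, opener or tumbler, but the arm never went near them. The gripper is clear, with its fingertips about 145 mm above the worktop beside the coasters.

**Disagreements:** The two cameras differed by 3–4 mm in y, which matters little against the 11 mm allowed either side of the gap's middle. The measured tool height read about 2.5 mm above the commanded height before the rail run, so I lowered the fingers 3 mm.

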